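# Make up two dispensing kits from the stock

### The arm

A 6-joint arm with a two-finger parallel gripper is mounted at the origin on the work surface. World frame = base frame: x ahead of the robot, y to its left, z up, the work surface at z = 0. Lengths are in m, angles in degrees, forces in N, time in s.
With the tool pointing down it reaches from about 0.4 to 0.825 m from the base axis. Payload 7 kg.
Tool frame: the origin (TCP) lies midway between the tips of the shut fingers; the grasp point (between the pads) lies 19 mm behind it; z points along the fingers, y is the line along which they close (so a half turn about z gives the same grasp; the last joint's range is limited). The gripper opens to 88 mm and grips with 3 to 60 N. Pads are 19 mm wide; open, the fingers measure 130 mm over their backs; the gripper's body (78 mm by 193 mm) begins 47 mm behind the grasp point.
Start: joints at [86.981, 20.546, 0.682, 0, -70.136, -16.507], TCP at [0.226, 0.636, 0.227] pointing down, gripper open.
Joint ranges: [-176.03, 176.03], [-82.01, 121.73], [-58.28, 71.71], [-173.87, 95.51], [-174.79, -0.11], [-173.66, 173.66]. Speed limits (degrees/s): [136.94, 136.94, 172.46, 180, 180, 180].

### API

Orientations are given as [roll, pitch, yaw] about the fixed x, y, z axes, in that order (R = Rz(yaw) Ry(pitch) Rx(roll)).
In Python, from plant import r gives the robot as it stands.
- The arm moves only by the tool drive_tool, never from a script. Its argument "commands" is a list of rows, each an object of numbers: "hand": the closure, from 0 (fully open) to 1 (shut); "tx", "ty", "tz": the shift along the world's x, y, z scaled (see below); "turn": the turn about the world's z scaled (see below). A call has 1 to 10 rows; each row is the pose to reach, as a shift and turn from the pose commanded when the call began; what a row does not reach only later rows make up. The controller multiplies each number of a shift by 0.6 m and each number of a turn by 90 degrees. A row lasts 1/10 s, in which the tool goes at most 50 mm and 8.59 degrees, less where a joint would pass 70% of its speed; a pose out of reach is approached as far as the arm can. A call with a number of a shift or a turn outside -1 to 1 is refused whole. A call with a gripper value outside its range is refused whole. The fingers move at their own pace and stop on an object; "grip_force" is the grip in N (left out, the last holds). Time passes only in rows, so rows that repeat a pose let the fingers close. It gives the time, the measured TCP pose, the force, the opening and the grip force at its end, in the units of the state.
- r.get_state(): the state, without advancing time (a new reading comes with each control period).
- r.capture(name): name is "scene" or "top" or "wrist"; returns a dict with "frame" (384x512x3 uint8, red, green, blue), "fx", "fy", "cx", "cy" (pixels), "world_from_camera" (4x4, takes a point from camera to world coordinates); the wrist camera has in their place "T_tool_cam" (4x4, takes a point from camera to tool coordinates, whose origin is the TCP and whose axes are the flange's). Camera axes: x right, y down, z forward; pixel columns grow to the right and rows downward; lengths in m; the calibration is good to about 2 mm. A picture is of the moment at which its call begins: read the wrist's pose just before it. There is no depth.
- r.close_job(): hands the job in; it is judged then, once.
Trained networks look in the newest picture that a camera, given by its name, has taken for a name from the list of things; names that differ only in an ending like _2 or _b are one class to them, and where a whole thing is asked for, a point or a joint stands for the part that bears it (a point fixed in the world has none). Each returns a list of dicts, best first, with "score" (0 to 1); they miss things now and then, are a little off and sometimes report something else, mostly with a low value. They report only what shows in the picture. A call takes as long as a camera call. They do not tell look-alikes from the thing itself.
- r.trace(label, camera): "pixels" (384x512 bool, what is visible of it) and "extent" ([left, top, right, bottom] in pixels, round what is visible of it).
The state is a dict: "time_s": time; "joints": joint angles; "qd": joint speeds; "joint_torque": joint torques, N m; "tcp_pos": TCP position; "eef_rot": TCP orientation; "contact_force": force on the tool from outside, world axes, zero at the start; "moment": the same for the moment, N m; "gripper_width": finger opening in m; "gripper_force": force on a finger pad.
Only numpy, scipy, OpenCV 4.12 (cv2) and the standard library are available. Lean on these libraries where they do the work, as an engineer would, in place of code of your own. Each camera call takes 0.05 s, during which the arm holds its last target. There are 200 camera calls.

### The job

Make up the two kits in the wooden trays. The large tray gets the tall bottle in its big round recess, the small brass weight in its small round recess and the scoop, the right way up, in its long recess; the small tray gets the squat jar in its big recess and the big brass weight in its small one. Everything must stand or lie flat on the floor of its recess, let go of, and the mortar and glass dish among the stock are to be left where they are.

Things in the scene. Friction and masses are not known exactly. Their poses are not given: they have to be found in the camera images.
- bottle_mid (a point): tall amber glass bottle with a narrow neck, paper label and small white cap; body 50 mm diameter from the foot up to about 60 mm, where the shoulder begins, 100 mm high in all, about 130 g. Stands upright on the table at the start. The point is on its axis, half-way up (50 mm above its foot).
- jar_mid (a point): squat amber glass jar with a wide white lid and paper label; body 50 mm diameter up to 44 mm, lid 48 mm diameter, 62 mm high in all, about 110 g. Stands upright on the table at the start. The point is on its axis, half-way up (31 mm above its foot).
- weight_big_mid (a point): big brass cylinder weight with a knob on top: body 38 mm diameter and 46 mm high, 68 mm high with the knob (knob 23 mm wide), about 500 g. Stands upright on the table at the start. The point is on its axis, half-way up (34 mm above its foot).
- weight_small_mid (a point): small brass cylinder weight with a knob on top: body 26 mm diameter and 38 mm high, 56 mm high with the knob (knob 16 mm wide), about 200 g. Stands upright on the table at the start. The point is on its axis, half-way up (28 mm above its foot).
- scoop_mid (a point): aluminium scoop, flat-bottomed open trough and straight black handle, 160 mm long, 80 g. The point: mid-length, on the handle axis, 30 mm above the underside. x runs from handle to trough mouth, z up. From the point the trough (46 mm wide, 38 high) takes x = +5 to +80 mm, the level handle (16 mm diameter, underside 22 mm up) x = 0 to -80 mm; grip it across the handle near x = -24 mm.
- tray_large: large kit tray, fixed: beech plate 200 (x) by 188 (y) mm, 12 mm thick, three recesses. Origin: centre of its underside. Recess centres in its x, y: big round, 74 mm diameter, (-50, +51) mm, for the bottle; small round, 54 mm, (+50, +51), for the small weight; long, 180 mm (x) by 66 mm (y), (0, -53), for the scoop, either way round. Recesses 8 mm deep, dark floors 4 mm above the table.
- tray_small: small kit tray, fixed: beech plate 170 (x) by 94 (y) mm, 12 mm thick, two recesses. Origin: centre of its underside. Recess centres in its x, y: big round, 74 mm diameter, (-40, 0) mm, for the squat jar; small round, 54 mm, (+50, 0), for the big weight. Recesses 8 mm deep, dark floors 4 mm above the table.
- mortar_mid (a point): white porcelain mortar (open bowl), 70 mm diameter, 45 mm high, loose among the stock, to be left alone. The point is on its axis, half-way up.
- dish_mid (a point): low clear glass dish, 60 mm diameter, 14 mm high, loose among the stock, to be left alone. The point is on its axis, half-way up.
There are look-alikes about, which are no part of the job. What is shaped like the part that bears weight_big_mid but green or red is not meant.

How it is judged:
By the outcome, as a careful person would: the job done as asked, in the order asked, and still so for the second after the job is handed in, with the robot touching nothing.
It also fails if it takes over 128 s, if anything falls off the work surface, if the arm or the gripper's body presses on something with over 40 N, if the wrist force passes 120 N, or if a joint passes its speed limit or range.

## Working session

There is one attempt and no reset: what is moved stays moved. The work goes in short steps, Python scripts to look and compute and a tool call to move; the robot and the scene stay as the last step left them, time stands still between calls to the robot, and variables do not carry over. Pictures are saved under pics/ and viewed, at most 14 in all, crops included, and the job is handed in when it is done.

Besides the shell and the picture viewer there is one more tool, called by a JSON object that holds its "api" and its "payload". drive_tool: Moves the arm, as the interface text tells. Its arguments: {"type":"object","properties":{"commands":{"type":"array"},"grip_force":{"type":"number"}},"required":["commands"]}

```bash
ls; mkdir -p pics; python3 - <<'E'
from plant import r
import cv2,pickle
d={}
for n in("scene","top"):
    c=r.capture(n);d[n]=c;cv2.imwrite(f"pics/{n}0.png",c["frame"][:,:,::-1])
    print(n,c["fx"],c["cx"],c["world_from_camera"].round(3).tolist())
    for l in["bottle_mid","jar_mid","weight_big_mid","weight_small_mid","scoop_mid","tray_large","tray_small","mortar_mid","dish_mid"]:
        for t in r.trace(l,n): print(l,round(t["score"],2),t["extent"],t["pixels"].sum())
pickle.dump(d,open("cam.pkl","wb"))
s=r.get_state();print(s)
E
```

```text
pics
scene 379.56144860612875 253.83393298133882 [[0.818, 0.355, -0.451, 0.914], [0.574, -0.49, 0.656, -0.538], [0.012, -0.796, -0.605, 0.561], [0.0, 0.0, 0.0, 1.0]]
bottle_mid 0.8 [319.5, 174.9, 344.9, 218.2] 819
jar_mid 0.86 [171.9, 198.4, 194.0, 235.6] 795
weight_big_mid 0.63 [213.9, 142.5, 228.5, 170.9] 318
weight_big_mid 0.58 [237.3, 153.5, 254.7, 181.8] 351
weight_small_mid 0.61 [275.5, 253.9, 292.7, 277.7] 263
scoop_mid 0.93 [237.7, 184.9, 283.0, 223.4] 780
tray_large 0.77 [39.4, 235.6, 194.9, 359.4] 10326
tray_small 0.63 [272.6, 130.2, 335.0, 159.0] 1259
mortar_mid 0.82 [293.4, 217.1, 325.9, 249.3] 801
dish_mid 0.69 [202.3, 182.1, 223.3, 201.2] 316
top 431.77063600904216 258.4337662267908 [[-0.026, -0.978, 0.206, 0.333], [-1.0, 0.026, -0.001, -0.003], [-0.005, -0.206, -0.979, 1.042], [0.0, 0.0, 0.0, 1.0]]
bottle_mid 0.92 [204.1, 117.5, 222.0, 142.2] 437
jar_mid 0.6 [296.5, 208.6, 323.2, 235.4] 429
weight_big_mid 0.56 [203.4, 257.3, 221.2, 272.1] 254
weight_big_mid 0.56 [171.0, 214.4, 190.7, 235.1] 253
weight_big_mid 0.47 [203.8, 217.6, 225.5, 235.4] 266
weight_small_mid 0.23 
[... 215 characters left out ...]
, 249.7] 491
{'time_s': 1.0, 'joints': array([ 8.69808775e+01,  2.05429012e+01,  6.80740612e-01, -8.89166481e-04,
       -7.01342699e+01, -1.65080357e+01]), 'qd': array([ 0.02535418, -0.01858124,  0.11302343,  0.0421228 , -0.02191242,
        0.01444277]), 'joint_torque': array([ 6.62154907e-04, -5.82389474e+01,  2.93309873e+01,  7.00269699e+00,
        1.25926605e-02, -1.37783127e-05]), 'tcp_pos': array([0.22561322, 0.63615096, 0.22658824]), 'eef_rot': array([-1.79996815e+02,  1.81606576e-03, -1.95274602e+01]), 'contact_force': array([-0.12049149, -0.37096381,  0.70339876]), 'moment': array([-0.0159793 , -0.00372818, -0.01936777]), 'gripper_force': 0.0, 'gripper_width': 0.08755899975568988}
```

```bash
python3 - <<'E'
import cv2
a=cv2.imread("pics/top0.png")[90:300,70:450];cv2.imwrite("pics/topc.png",cv2.resize(a,None,fx=2.1,fy=2.1,interpolation=cv2.INTER_CUBIC))
a=cv2.imread("pics/scene0.png");cv2.imwrite("pics/scenec.png",cv2.resize(a,None,fx=1.55,fy=1.55,interpolation=cv2.INTER_CUBIC))
E
```

```text
(no output)
```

View pics/topc.png

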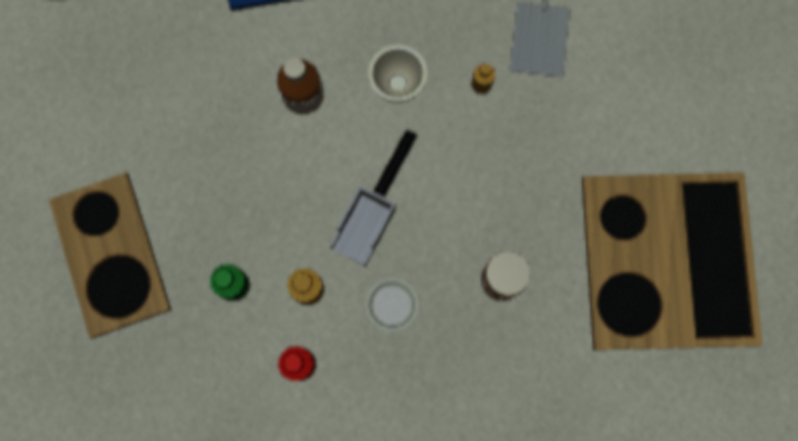

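View pics/scenec.png

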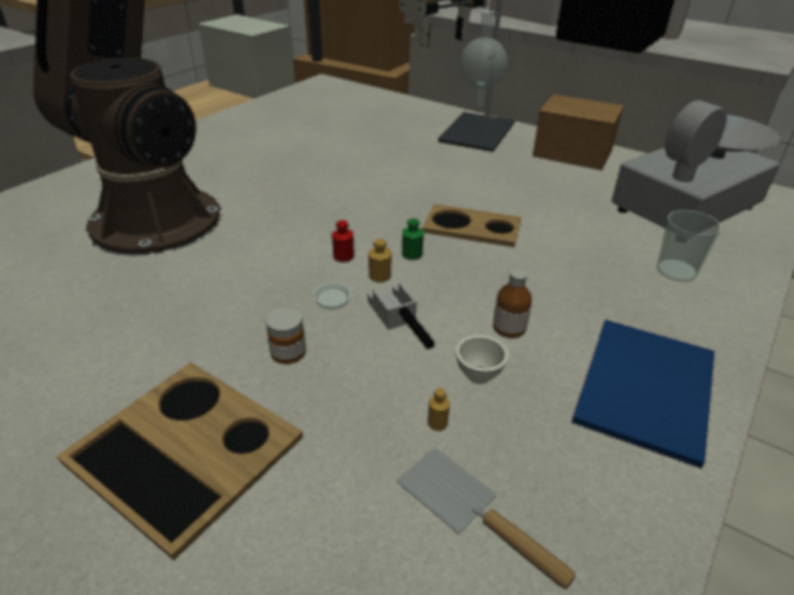

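```bash
cat > h.py <<'E'
import numpy as np,cv2
from scipy.optimize import least_squares
def proj(c,P):
    T=np.linalg.inv(c["world_from_camera"]);p=np.atleast_2d(P)@T[:3,:3].T+T[:3,3]
    return np.c_[c["fx"]*p[:,0]/p[:,2]+c["cx"],c["fy"]*p[:,1]/p[:,2]+c["cy"]]
def onplane(c,uv,z):
    uv=np.atleast_2d(uv);T=c["world_from_camera"]
    d=np.c_[(uv[:,0]-c["cx"])/c["fx"],(uv[:,1]-c["cy"])/c["fy"],np.ones(len(uv))]@T[:3,:3].T
    return (T[:3,3]+d*((z-T[2,3])/d[:,2])[:,None])[:,:2]
PR={"bottle":[(0,25),(60,25),(75,12),(100,10)],"jar":[(0,25),(44,25),(44,24),(62,24)],"big":[(0,19),(46,19),(50,11.5),(68,11.5)],"small":[(0,13),(38,13),(42,8),(56,8)],"mortar":[(0,20),(45,35)],"dish":[(0,30),(14,30)]}
a=np.linspace(0,2*np.pi,48)
def rings(n,x,y):return np.concatenate([np.c_[x+r/1e3*np.cos(a),y+r/1e3*np.sin(a),0*a+z/1e3] for z,r in PR[n]])
def fit(n,obs,x0):
    def f(q):
        o=[]
        for c,e in obs:
            p=proj(c,rings(n,*q));o+=list(np.r_[p.min(0),p.max(0)+0]-e)
        return np.array(o)
    s=least_squares(f,x0,loss="soft_l1");return s.x,f(s.x).round(1)
def wcam(c,s):
    from scipy.spatial.transform import Rotation as R
    T=np.eye(4);T[:3,:3]=R.from_euler("xyz",s["eef_rot"],degrees=True).as_matrix();T[:3,3]=s["tcp_pos"]
    c=dict(c);c["world_from_camera"]=T@c["T_tool_cam"];return c
E
python3 - <<'E'
from h import *
import pickle
d=pickle.load(open("cam.pkl","rb"));S,T=d["scene"],d["top"]
o={"bottle":([319.5,174.9,344.9,218.2],[204.1,117.5,222.0,142.2]),"jar":([171.9,198.4,194,235.6],[296.5,208.6,323.2,235.4]),
"big":([237.3,153.5,254.7,181.8],[203.8,217.6,225.5,235.4]),"small":([275.5,253.9,292.7,277.7],None),"mortar":([293.4,217.1,325.9,249.3],None),"dish":([202.3,182.1,223.3,201.2],[242.6,222.8,271.6,249.7])}
for n,(s,t) in o.items():
    ob=[(S,s)]+([(T,t)] if t else [])
    q,e=fit(n,ob,[.5,0]);print(n,q.round(4),np.hypot(*q).round(3),e)
# recesses in top
g=cv2.cvtColor(T["frame"],cv2.COLOR_RGB2GRAY)
for k,st in((0,0),):
    n,l,s,c=cv2.connectedComponentsWithStats((g<35).astype(np.uint8))
    for i in range(1,n):
        if s[i,4]>60:
            print(s[i],onplane(T,c[i],.012).round(4)[0],end=" ")
            ys,xs=np.nonzero(l==i);P=onplane(T,np.c_[xs,ys],.012);r=cv2.minAreaRect((P*1e3).astype(np.float32));print(r)
# scoop: handle + trough ends from crop pixels
f=lambda u,v:(70+u/2.1,90+v/2.1)
print("handle end,start",onplane(T,[f(411,133),f(381,192)],.035))
print("mouth",onplane(T,[f(332,248),f(366,265)],.0),"mid",onplane(T,f(349,257),.002))
E
```

```text
bottle [0.6839 0.1047] 0.692 [-0.5 -1.3  0.4  1.3 -3.1 -1.3  2.   1.5]
jar [ 0.4523 -0.1242] 0.469 [-1.2 -0.6  3.1 -0.2  2.4  0.9 -0.4 -1.9]
big [0.4479 0.1018] 0.459 [ 0.5 -1.1 -1.6  0.1  1.7 -0.5 -1.9 -0.1]
small [ 0.6928 -0.1128] 0.702 [ 1.  -3.  -1.   2.4]
mortar [ 0.6894 -0.0124] 0.689 [-1.4 -1.6  1.3  0.9]
dish [0.4236 0.0017] 0.424 [-2.4 -0.6  2.   0.2  2.2  0.5 -1.5 -0.7]
[ 173   31   86   63 3331] [0.8825 0.103 ] ((877.7457885742188, 100.17166900634766), (146.673583984375, 202.25759887695312), 8.544734001159668)
[ 12  67  15  22 197] [0.8429 0.6012] ((843.5000610351562, 598.3992309570312), (36.660091400146484, 54.572181701660156), 60.68075180053711)
[   0   68   60   69 1213] [0.7705 0.5491] ((768.3106689453125, 552.402587890625), (90.14916229248047, 188.1314239501953), 54.96923065185547)
[249 153  18  30 161] [ 0.5919 -0.0035] ((592.2891845703125, -3.7569580078125), (12.446249008178711, 79.8494873046875), 60.99103546142578)
[ 395  177   33   73 1889] [ 0.4684 -0.3681] ((470.4024353027344, -367.9075927734375), (62.257537841796875, 175.401611328125), 89.80506134033203)
[105 182  21  20 332] [0.541  0.3446] ((540.5805053710938, 345.1656799316406), (49.226139068603516, 47.04450607299805), 88.47881317138672)
[356 184  21  20 330] [ 0.5198 -0.2646] ((519.4025268554688, -264.0325927734375), (48.78973388671875, 46.822486877441406), 88.46803283691406)
[112 212  29  29 673] [0.4556 0.3155] ((455.87237548828125, 315.3412170410156), (67.83173370361328, 67.05686950683594), 88.50350189208984)
[355 220  30  30 692] [ 0.42   -0.2641] ((420.4124450683594, -264.5877685546875), (68.62101745605469, 68.85606384277344), 42.26365661621094)
handle end,start [[ 0.62022141 -0.02353163]
 [ 0.55164959  0.0125622 ]]
mouth [[0.49428518 0.07145798]
 [0.47339585 0.03238109]] mid [[0.48294732 0.05178276]]
```

{"api": "drive_tool", "payload": {"commands": [{"hand": 0, "tx": 0.763, "ty": -0.885, "tz": 0, "turn": 0.217}, {"hand": 0, "tx": 0.763, "ty": -0.885, "tz": 0, "turn": 0.217}, {"hand": 0, "tx": 0.763, "ty": -0.885, "tz": 0, "turn": 0.217}, {"hand": 0, "tx": 0.763, "ty": -0.885, "tz": 0, "turn": 0.217}, {"hand": 0, "tx": 0.763, "ty": -0.885, "tz": 0, "turn": 0.217}, {"hand": 0, "tx": 0.763, "ty": -0.885, "tz": 0, "turn": 0.217}, {"hand": 0, "tx": 0.763, "ty": -0.885, "tz": 0, "turn": 0.217}, {"hand": 0, "tx": 0.763, "ty": -0.885, "tz": 0, "turn": 0.217}, {"hand": 0, "tx": 0.763, "ty": -0.885, "tz": 0, "turn": 0.217}, {"hand": 0, "tx": 0.763, "ty": -0.885, "tz": 0, "turn": 0.217}]}}

```text
time_s: 2.0
tcp_pos: [0.5532, 0.2558, 0.2269]
eef_rot: [-180.0, -0.0, 0.0]
contact_force: [0.5, 0.4, -0.6]
gripper_width: 0.0874
gripper_force: 0.0
```

```bash
python3 - <<'E'
from h import *
from plant import r
s=r.get_state();c=r.capture("wrist");cv2.imwrite("pics/w1.png",c["frame"][:,:,::-1])
print(s["tcp_pos"],c["T_tool_cam"].round(3).tolist(),c["fx"])
W=wcam(c,s)
t=r.trace("bottle_mid","wrist")
for k in t[:2]:print(k["score"],k["extent"])
print(proj(W,[[.684,.105,0],[.684,.105,.1],[.4556,.3155,.012]]),r.get_state()["tcp_pos"],r.get_state()["time_s"])
E
```

```text
[0.55320712 0.25581275 0.22691827] [[-0.0, -0.958, -0.286, 0.077], [1.0, -0.0, -0.001, -0.0], [0.001, -0.286, 0.958, -0.158], [0.0, 0.0, 0.0, 1.0]] 339.67952969187553
0.92 [382.7, 0.0, 473.8, 64.7]
[[402.80672599  35.56766753]
 [456.74626634  15.62304032]
 [207.98622205 241.39580171]] [0.55490166 0.25302871 0.22636396] 2.1
```

View pics/w1.png

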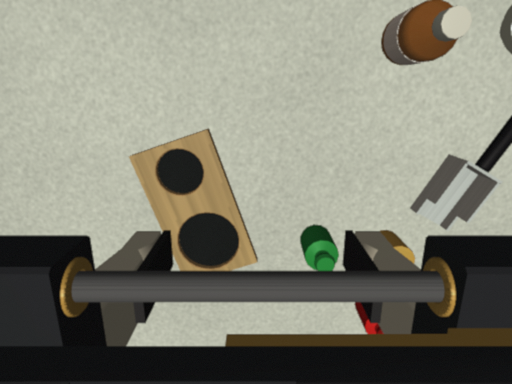

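{"api": "drive_tool", "payload": {"commands": [{"hand": 0, "tx": 0.13, "ty": -0.247, "tz": 0}, {"hand": 0, "tx": 0.13, "ty": -0.247, "tz": 0}, {"hand": 0, "tx": 0.13, "ty": -0.247, "tz": 0}, {"hand": 0, "tx": 0.13, "ty": -0.247, "tz": 0}, {"hand": 0, "tx": 0.13, "ty": -0.247, "tz": 0}]}}

```text
invalid input
```

```bash
cat >> h.py <<'E'
GU={"bottle":(.684,.105),"jar":(.4523,-.1242),"big":(.4479,.1018),"small":(.6928,-.1128)}
def look(n):
    from plant import r
    r.capture("wrist");s=r.get_state();c=r.capture("wrist");W=wcam(c,s)
    print("tcp",s["tcp_pos"].round(4),s["eef_rot"].round(2),"t",s["time_s"])
    for k in r.trace(n+("_mid" if n in("bottle","jar") else "_mid").replace("_mid","_mid") if n not in("big","small") else "weight_"+n+"_mid","wrist")[:4]:
        e=np.array(k["extent"]);m=k["pixels"];col=c["frame"][m].mean(0).round()
        q=fit(n,[(W,e)],GU[n]) if n in PR else None
        print(round(k["score"],2),e,col,q)
    return c,W,s
E
python3 - <<'E'
from h import *
look("bottle")
E
```

```text
tcp [0.5536 0.2548 0.2263] [ 1.7998e+02  1.0000e-02 -2.6000e-01] t 2.15
0.94 [379.7   1.8 468.5  64.3] [117.  96.  73.] (array([0.67734674, 0.10321735]), array([-1.4, -0.9,  0.7,  3. ]))
```

{"api": "drive_tool", "payload": {"commands": [{"hand": 0, "tx": 0.13, "ty": -0.252, "tz": 0, "turn": 0}, {"hand": 0, "tx": 0.13, "ty": -0.252, "tz": 0, "turn": 0}, {"hand": 0, "tx": 0.13, "ty": -0.252, "tz": 0, "turn": 0}, {"hand": 0, "tx": 0.13, "ty": -0.252, "tz": 0, "turn": 0}, {"hand": 0, "tx": 0.13, "ty": -0.252, "tz": 0, "turn": 0}]}}

```text
time_s: 2.75
tcp_pos: [0.6305, 0.1053, 0.2263]
eef_rot: [180.0, 0.0, -0.1]
contact_force: [-0.9, 0.6, -0.5]
gripper_width: 0.0878
gripper_force: 0.0
```

```bash
python3 - <<'E'
from h import *
look("bottle")
E
```

```text
tcp [0.6301 0.1065 0.2264] [-1.8e+02  1.0e-02 -2.0e-02] t 2.8
0.93 [235.2  93.  285.7 143.9] [131. 106.  80.] (array([0.68034491, 0.10395679]), array([-1.4, -2. ,  1.4,  1.7]))
0.32 [281.4 168.4 384.  269.3] [92. 92. 88.] (array([0.55717298, 0.00194666]), array([42.1, 30.4, -1.7, -1.9]))
```

{"api": "drive_tool", "payload": {"commands": [{"hand": 0, "tx": 0.084, "ty": -0.003, "tz": 0, "turn": 0}, {"hand": 0, "tx": 0.084, "ty": -0.003, "tz": -0.08, "turn": 0}, {"hand": 0, "tx": 0.084, "ty": -0.003, "tz": -0.16, "turn": 0}, {"hand": 0, "tx": 0.084, "ty": -0.003, "tz": -0.24, "turn": 0}, {"hand": 0, "tx": 0.084, "ty": -0.003, "tz": -0.31, "turn": 0}, {"hand": 0, "tx": 0.084, "ty": -0.003, "tz": -0.314, "turn": 0}, {"hand": 0.6, "tx": 0.084, "ty": -0.003, "tz": -0.314, "turn": 0}, {"hand": 0.6, "tx": 0.084, "ty": -0.003, "tz": -0.314, "turn": 0}, {"hand": 0.6, "tx": 0.084, "ty": -0.003, "tz": -0.314, "turn": 0}, {"hand": 0.6, "tx": 0.084, "ty": -0.003, "tz": -0.314, "turn": 0}], "grip_force": 25}}

```text
time_s: 3.9
tcp_pos: [0.6817, 0.1051, 0.0406]
eef_rot: [-179.9, -0.2, 0.0]
contact_force: [-0.6, -0.3, -0.1]
gripper_width: 0.0614
gripper_force: 0.0
```

{"api": "drive_tool", "payload": {"commands": [{"hand": 0.7, "tx": 0, "ty": 0, "tz": 0, "turn": 0}, {"hand": 0.7, "tx": 0, "ty": 0, "tz": 0, "turn": 0}, {"hand": 0.7, "tx": 0, "ty": 0, "tz": 0, "turn": 0}, {"hand": 0.7, "tx": 0, "ty": 0, "tz": 0, "turn": 0}]}}

```text
time_s: 4.3
tcp_pos: [0.681, 0.1045, 0.0393]
eef_rot: [-180.0, -0.1, 0.0]
contact_force: [-1.5, 1.1, 6.2]
gripper_width: 0.0492
gripper_force: 25.0
```

{"api": "drive_tool", "payload": {"commands": [{"hand": 0.7, "tx": 0, "ty": 0, "tz": 0.04, "turn": 0}, {"hand": 0.7, "tx": 0, "ty": 0, "tz": 0.12, "turn": 0}, {"hand": 0.7, "tx": 0, "ty": 0, "tz": 0.2, "turn": 0}, {"hand": 0.7, "tx": -0.05, "ty": -0.07, "tz": 0.25, "turn": 0}, {"hand": 0.7, "tx": -0.1, "ty": -0.14, "tz": 0.25, "turn": 0}, {"hand": 0.7, "tx": -0.15, "ty": -0.21, "tz": 0.25, "turn": 0}, {"hand": 0.7, "tx": -0.2, "ty": -0.28, "tz": 0.25, "turn": 0}, {"hand": 0.7, "tx": -0.25, "ty": -0.35, "tz": 0.25, "turn": 0}, {"hand": 0.7, "tx": -0.28, "ty": -0.4, "tz": 0.25, "turn": 0}, {"hand": 0.7, "tx": -0.28, "ty": -0.4, "tz": 0.25, "turn": 0}]}}

```text
time_s: 5.3
tcp_pos: [0.5087, -0.139, 0.1883]
eef_rot: [-180.0, 0.1, -0.2]
contact_force: [0.7, -0.1, -1.4]
gripper_width: 0.0495
gripper_force: 25.0
```

```bash
python3 - <<'E'
from h import *
c,W,s=look("bottle");cv2.imwrite("pics/w2.png",c["frame"][:,:,::-1])
L={"big":(.42,-.264,.012),"small":(.52,-.2645,.012),"long":(.470,-.368,.012)}
for k,v in L.items():print(k,proj(W,[v]))
g=cv2.cvtColor(c["frame"],cv2.COLOR_RGB2GRAY)
n,l,st,ce=cv2.connectedComponentsWithStats((g<35).astype(np.uint8))
for i in range(1,n):
    if st[i,4]>400:
        ys,xs=np.nonzero(l==i);P=onplane(W,np.c_[xs,ys],.012);print(st[i],P.mean(0).round(4),cv2.minAreaRect((P*1e3).astype(np.float32)))
print(s["contact_force"],s["gripper_width"])
E
```

```text
tcp [ 0.5106 -0.1376  0.1884] [-179.98   -0.     -0.21] t 5.35
0.63 [204.8 186.6 308.8 334.4] [144. 117.  90.] (array([ 0.39618265, -0.1414454 ]), array([ 31.6,  58.2, -20.9,  -1.9]))
big [[374.63371865 250.25896185]]
small [[384.61948098 159.4498801 ]]
long [[479.13301729 206.34994548]]
[  84   46   49   91 1326] [0.587 0.003] ((584.847412109375, 4.524330139160156), (16.07840919494629, 89.47679901123047), 60.67033767700195)
[308 231  21  41 457] [ 0.4154 -0.2009] ((419.1994934082031, -202.13177490234375), (49.661643981933594, 17.8414249420166), 9.597504615783691)
[186 232  22  40 459] [ 0.4156 -0.0728] ((416.8262939453125, -75.73220825195312), (17.5373592376709, 52.40087127685547), 67.14617156982422)
[ 350  233  160  100 4787] [ 0.4076 -0.3107] ((377.77490234375, -328.991943359375), (124.94530487060547, 169.66636657714844), 0.8063916563987732)
[   7  236  159  103 4616] [0.4061 0.0363] ((372.6074523925781, 55.055938720703125), (168.42440795898438, 130.0704345703125), 89.18533325195312)
[    0   346   512    38 18155] [ 0.2683 -0.1376] ((267.1393127441406, -134.130859375), (631.2791137695312, 54.691246032714844), 89.6308822631836)
[ 0.78057968  0.70424305 -0.12997923] 0.04944672507625954
```

View pics/w2.png

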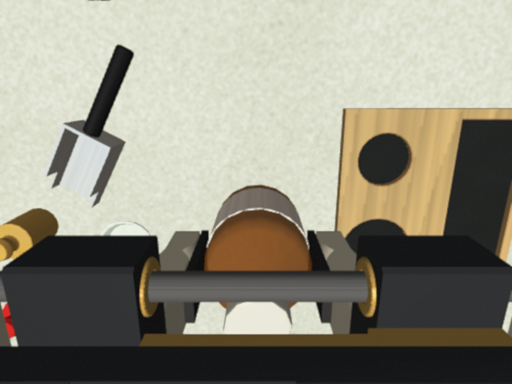

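{"api": "drive_tool", "payload": {"commands": [{"hand": 0.7, "tx": -0.152, "ty": -0.211, "tz": 0, "turn": 0}, {"hand": 0.7, "tx": -0.152, "ty": -0.211, "tz": 0, "turn": 0}, {"hand": 0.7, "tx": -0.152, "ty": -0.211, "tz": 0, "turn": 0}, {"hand": 0.7, "tx": -0.152, "ty": -0.211, "tz": 0, "turn": 0}, {"hand": 0.7, "tx": -0.152, "ty": -0.211, "tz": -0.05, "turn": 0}, {"hand": 0.7, "tx": -0.152, "ty": -0.211, "tz": -0.13, "turn": 0}, {"hand": 0.7, "tx": -0.152, "ty": -0.211, "tz": -0.2, "turn": 0}, {"hand": 0.7, "tx": -0.152, "ty": -0.211, "tz": -0.225, "turn": 0}, {"hand": 0.7, "tx": -0.152, "ty": -0.211, "tz": -0.235, "turn": 0}, {"hand": 0.7, "tx": -0.152, "ty": -0.211, "tz": -0.239, "turn": 0}]}}

```text
time_s: 6.45
tcp_pos: [0.4222, -0.2616, 0.0443]
eef_rot: [180.0, 0.0, 0.1]
contact_force: [-0.1, 0.5, -0.6]
gripper_width: 0.0492
gripper_force: 25.0
```

{"api": "drive_tool", "payload": {"commands": [{"hand": 0.7, "tx": 0, "ty": 0, "tz": -0.002, "turn": 0}, {"hand": 0.7, "tx": 0, "ty": 0, "tz": -0.002, "turn": 0}]}}

```text
time_s: 6.65
tcp_pos: [0.4223, -0.2621, 0.0445]
eef_rot: [180.0, -0.1, 0.0]
contact_force: [0.8, -0.1, -1.9]
gripper_width: 0.0493
gripper_force: 25.0
```

{"api": "drive_tool", "payload": {"commands": [{"hand": 0.7, "tx": 0, "ty": 0, "tz": -0.002, "turn": 0}, {"hand": 0.7, "tx": 0, "ty": 0, "tz": -0.004, "turn": 0}, {"hand": 0.7, "tx": 0, "ty": 0, "tz": -0.004, "turn": 0}]}}

```text
time_s: 6.95
tcp_pos: [0.4223, -0.2623, 0.0432]
eef_rot: [180.0, -0.1, 0.0]
contact_force: [-2.7, 3.7, 15.1]
gripper_width: 0.0495
gripper_force: 25.0
```

{"api": "drive_tool", "payload": {"commands": [{"hand": 0.3, "tx": 0, "ty": 0, "tz": 0, "turn": 0}, {"hand": 0, "tx": 0, "ty": 0, "tz": 0, "turn": 0}, {"hand": 0, "tx": 0, "ty": 0, "tz": 0, "turn": 0}, {"hand": 0, "tx": 0, "ty": 0, "tz": 0, "turn": 0}, {"hand": 0, "tx": 0, "ty": 0, "tz": 0.07, "turn": 0}, {"hand": 0, "tx": 0, "ty": 0, "tz": 0.15, "turn": 0}, {"hand": 0, "tx": 0, "ty": 0, "tz": 0.23, "turn": 0}, {"hand": 0, "tx": 0, "ty": 0, "tz": 0.3, "turn": 0}, {"hand": 0, "tx": 0, "ty": 0, "tz": 0.3, "turn": 0}]}}

```text
time_s: 7.85
tcp_pos: [0.4243, -0.2634, 0.2275]
eef_rot: [179.8, -0.6, 0.1]
contact_force: [0.3, -0.5, -1.3]
gripper_width: 0.0875
gripper_force: 0.0
```

{"api": "drive_tool", "payload": {"commands": [{"hand": 0, "tx": 0.35, "ty": 0.25, "tz": 0, "turn": 0}, {"hand": 0, "tx": 0.35, "ty": 0.25, "tz": 0, "turn": 0}, {"hand": 0, "tx": 0.35, "ty": 0.25, "tz": 0, "turn": 0}, {"hand": 0, "tx": 0.35, "ty": 0.25, "tz": 0, "turn": 0}, {"hand": 0, "tx": 0.35, "ty": 0.25, "tz": 0, "turn": 0}, {"hand": 0, "tx": 0.35, "ty": 0.25, "tz": 0, "turn": 0}, {"hand": 0, "tx": 0.35, "ty": 0.25, "tz": 0, "turn": 0}, {"hand": 0, "tx": 0.35, "ty": 0.25, "tz": 0, "turn": 0}]}}

```text
time_s: 8.65
tcp_pos: [0.6306, -0.1124, 0.2206]
eef_rot: [180.0, 0.1, 0.0]
contact_force: [-1.1, 0.5, 0.4]
gripper_width: 0.0878
gripper_force: 0.0
```

```bash
python3 - <<'E'
from h import *
from plant import r
c,W,s=look("small");cv2.imwrite("pics/w3.png",c["frame"][:,:,::-1])
T=r.capture("top");cv2.imwrite("pics/t3.png",cv2.resize(T["frame"][140:280,320:450,::-1],None,fx=4,fy=4))
print([k["extent"] for k in r.trace("bottle_mid","top")], proj(T,rings("bottle",.4223,-.2623)+[0,0,.004]).min(0),proj(T,rings("bottle",.4223,-.2623)+[0,0,.004]).max(0))
E
```

```text
tcp [ 0.6304 -0.1128  0.221 ] [ 1.8e+02  4.0e-02 -3.0e-02] t 8.7
0.85 [244.2  96.1 269.1 123.5] [164. 131.  66.] (array([ 0.68762638, -0.11178292]), array([-0.8, -0.3,  0.8,  0.3]))
[[356.2, 223.0, 385.5, 243.6]] [357.19780893 220.46154157] [385.19756463 244.45313269]
```

View pics/t3.png

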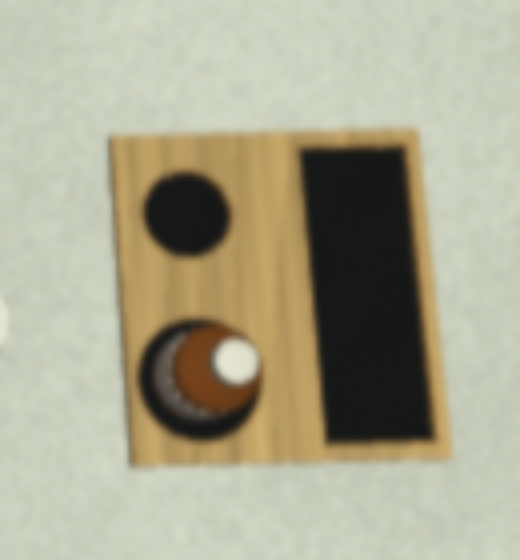

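{"api": "drive_tool", "payload": {"commands": [{"hand": 0.4, "tx": 0.096, "ty": 0.001, "tz": 0, "turn": 0}, {"hand": 0.4, "tx": 0.096, "ty": 0.001, "tz": -0.06, "turn": 0}, {"hand": 0.4, "tx": 0.096, "ty": 0.001, "tz": -0.14, "turn": 0}, {"hand": 0.4, "tx": 0.096, "ty": 0.001, "tz": -0.22, "turn": 0}, {"hand": 0.4, "tx": 0.096, "ty": 0.001, "tz": -0.3, "turn": 0}, {"hand": 0.4, "tx": 0.096, "ty": 0.001, "tz": -0.34, "turn": 0}, {"hand": 0.4, "tx": 0.096, "ty": 0.001, "tz": -0.347, "turn": 0}, {"hand": 0.9, "tx": 0.096, "ty": 0.001, "tz": -0.347, "turn": 0}, {"hand": 0.9, "tx": 0.096, "ty": 0.001, "tz": -0.347, "turn": 0}, {"hand": 0.9, "tx": 0.096, "ty": 0.001, "tz": -0.347, "turn": 0}]}}

```text
time_s: 9.9
tcp_pos: [0.6904, -0.1115, 0.0155]
eef_rot: [-180.0, -0.2, 0.0]
contact_force: [-0.1, 0.1, 0.7]
gripper_width: 0.0342
gripper_force: 0.0
```

{"api": "drive_tool", "payload": {"commands": [{"hand": 0.9, "tx": 0, "ty": 0, "tz": 0, "turn": 0}, {"hand": 0.9, "tx": 0, "ty": 0, "tz": 0, "turn": 0}, {"hand": 0.9, "tx": 0, "ty": 0, "tz": 0, "turn": 0}, {"hand": 0.9, "tx": 0, "ty": 0, "tz": 0, "turn": 0}]}}

```text
time_s: 10.3
tcp_pos: [0.69, -0.1114, 0.0149]
eef_rot: [180.0, -0.2, 0.0]
contact_force: [-1.3, 2.1, 7.4]
gripper_width: 0.0254
gripper_force: 25.0
```

{"api": "drive_tool", "payload": {"commands": [{"hand": 0.9, "tx": 0, "ty": 0, "tz": 0.04, "turn": 0}, {"hand": 0.9, "tx": 0, "ty": 0, "tz": 0.1, "turn": 0}, {"hand": 0.9, "tx": -0.04, "ty": -0.04, "tz": 0.17, "turn": 0}, {"hand": 0.9, "tx": -0.28, "ty": -0.254, "tz": 0.2, "turn": 0}, {"hand": 0.9, "tx": -0.28, "ty": -0.254, "tz": 0.2, "turn": 0}, {"hand": 0.9, "tx": -0.28, "ty": -0.254, "tz": 0.2, "turn": 0}, {"hand": 0.9, "tx": -0.28, "ty": -0.254, "tz": 0.2, "turn": 0}, {"hand": 0.9, "tx": -0.28, "ty": -0.254, "tz": 0.2, "turn": 0}, {"hand": 0.9, "tx": -0.28, "ty": -0.254, "tz": 0.2, "turn": 0}, {"hand": 0.9, "tx": -0.28, "ty": -0.254, "tz": 0.2, "turn": 0}]}}

```text
time_s: 11.3
tcp_pos: [0.5213, -0.2637, 0.1331]
eef_rot: [-180.0, -0.0, 0.0]
contact_force: [0.2, -0.2, -1.4]
gripper_width: 0.0254
gripper_force: 25.0
```

{"api": "drive_tool", "payload": {"commands": [{"hand": 0.9, "tx": 0, "ty": 0, "tz": -0.06, "turn": 0}, {"hand": 0.9, "tx": 0, "ty": 0, "tz": -0.12, "turn": 0}, {"hand": 0.9, "tx": 0, "ty": 0, "tz": -0.17, "turn": 0}, {"hand": 0.9, "tx": 0, "ty": 0, "tz": -0.185, "turn": 0}, {"hand": 0.9, "tx": 0, "ty": 0, "tz": -0.188, "turn": 0}, {"hand": 0.9, "tx": 0, "ty": 0, "tz": -0.19, "turn": 0}, {"hand": 0.9, "tx": 0, "ty": 0, "tz": -0.19, "turn": 0}]}}

```text
time_s: 12.0
tcp_pos: [0.5219, -0.2638, 0.0197]
eef_rot: [180.0, -0.1, 0.0]
contact_force: [-0.7, -0.8, -2.1]
gripper_width: 0.0252
gripper_force: 25.0
```

{"api": "drive_tool", "payload": {"commands": [{"hand": 0.9, "tx": 0, "ty": 0, "tz": -0.002, "turn": 0}, {"hand": 0.9, "tx": 0, "ty": 0, "tz": -0.003, "turn": 0}, {"hand": 0.9, "tx": 0, "ty": 0, "tz": -0.003, "turn": 0}]}}

```text
time_s: 12.3
tcp_pos: [0.5217, -0.264, 0.0185]
eef_rot: [180.0, -0.1, 0.0]
contact_force: [-0.3, 1.7, 5.1]
gripper_width: 0.0247
gripper_force: 25.0
```

{"api": "drive_tool", "payload": {"commands": [{"hand": 0.4, "tx": 0, "ty": 0, "tz": 0, "turn": 0}, {"hand": 0.4, "tx": 0, "ty": 0, "tz": 0, "turn": 0}, {"hand": 0.4, "tx": 0, "ty": 0, "tz": 0, "turn": 0}, {"hand": 0.4, "tx": 0, "ty": 0, "tz": 0.08, "turn": 0}, {"hand": 0.4, "tx": 0, "ty": 0, "tz": 0.16, "turn": 0}, {"hand": 0.2, "tx": 0, "ty": 0, "tz": 0.24, "turn": 0}, {"hand": 0, "tx": 0, "ty": 0, "tz": 0.33, "turn": 0}, {"hand": 0, "tx": 0, "ty": 0.1, "tz": 0.33, "turn": -0.1}, {"hand": 0, "tx": 0, "ty": 0.2, "tz": 0.33, "turn": -0.2}, {"hand": 0, "tx": 0, "ty": 0.3, "tz": 0.33, "turn": -0.32}]}}

```text
time_s: 13.3
tcp_pos: [0.5211, -0.1282, 0.2156]
eef_rot: [-180.0, -0.1, -23.5]
contact_force: [1.9, -0.4, -0.5]
gripper_width: 0.0851
gripper_force: 0.0
```

{"api": "drive_tool", "payload": {"commands": [{"hand": 0, "tx": 0.02, "ty": 0.18, "tz": 0, "turn": -0.06}, {"hand": 0, "tx": 0.02, "ty": 0.18, "tz": 0, "turn": -0.06}, {"hand": 0, "tx": 0.02, "ty": 0.18, "tz": 0, "turn": -0.06}, {"hand": 0, "tx": 0.02, "ty": 0.18, "tz": 0, "turn": -0.06}]}}

```text
time_s: 13.7
tcp_pos: [0.5334, -0.0197, 0.215]
eef_rot: [-180.0, -0.0, -28.3]
contact_force: [-0.6, -0.8, -0.8]
gripper_width: 0.0875
gripper_force: 0.0
```

```bash
python3 - <<'E'
from h import *
from plant import r
c,W,s=look("scoop");cv2.imwrite("pics/w4.png",c["frame"][:,:,::-1])
g=c["frame"].astype(int);m=(g.max(2)<45).astype(np.uint8);m[230:]=0
n,l,st,ce=cv2.connectedComponentsWithStats(m)
for i in range(1,n):
    if st[i,4]>300:
        ys,xs=np.nonzero(l==i);P=onplane(W,np.c_[xs,ys],.032);print(st[i],P.mean(0).round(4),cv2.minAreaRect((P*1e3).astype(np.float32)))
E
```

```text
tcp [ 0.5332 -0.0208  0.2149] [ 1.7999e+02  1.0000e-02 -2.8400e+01] t 13.75
0.61 [192.6  85.5 241.5 234.6] [110. 112. 114.] None
[ 453   34   45   55 1011] [ 0.5274 -0.2467] ((525.9236450195312, -248.62501525878906), (39.8880500793457, 47.925453186035156), 69.2458267211914)
[ 209   87   17   86 1197] [ 0.5865 -0.004 ] ((585.1063232421875, -3.273832321166992), (14.431079864501953, 83.82756805419922), 60.75031280517578)
[474 115  38  65 725] [ 0.4384 -0.2361] ((436.1963195800781, -237.79180908203125), (35.82297134399414, 65.07583618164062), 71.55001831054688)
```

View pics/w4.png

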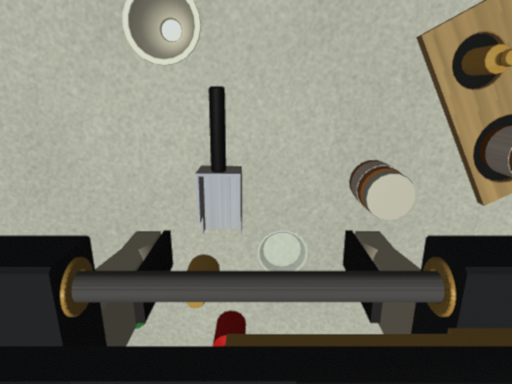

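{"api": "drive_tool", "payload": {"commands": [{"hand": 0.2, "tx": 0.063, "ty": 0.042, "tz": 0, "turn": -0.01}, {"hand": 0.4, "tx": 0.063, "ty": 0.042, "tz": -0.08, "turn": -0.01}, {"hand": 0.4, "tx": 0.063, "ty": 0.042, "tz": -0.16, "turn": -0.01}, {"hand": 0.4, "tx": 0.063, "ty": 0.042, "tz": -0.24, "turn": -0.01}, {"hand": 0.4, "tx": 0.063, "ty": 0.042, "tz": -0.31, "turn": -0.01}, {"hand": 0.4, "tx": 0.063, "ty": 0.042, "tz": -0.339, "turn": -0.01}, {"hand": 0.4, "tx": 0.063, "ty": 0.042, "tz": -0.339, "turn": -0.01}, {"hand": 1, "tx": 0.063, "ty": 0.042, "tz": -0.339, "turn": -0.01}, {"hand": 1, "tx": 0.063, "ty": 0.042, "tz": -0.339, "turn": -0.01}, {"hand": 1, "tx": 0.063, "ty": 0.042, "tz": -0.339, "turn": -0.01}], "grip_force": 50}}

```text
time_s: 14.85
tcp_pos: [0.5722, 0.0039, 0.0133]
eef_rot: [-179.9, -0.1, -29.4]
contact_force: [0.1, -0.1, 1.4]
gripper_width: 0.034
gripper_force: 0.0
```

{"api": "drive_tool", "payload": {"commands": [{"hand": 1, "tx": 0, "ty": 0, "tz": 0, "turn": 0}, {"hand": 1, "tx": 0, "ty": 0, "tz": 0, "turn": 0}, {"hand": 1, "tx": 0, "ty": 0, "tz": 0, "turn": 0}, {"hand": 1, "tx": 0, "ty": 0, "tz": 0, "turn": 0}]}}

```text
time_s: 15.25
tcp_pos: [0.5716, 0.004, 0.0121]
eef_rot: [-180.0, -0.0, -29.4]
contact_force: [2.2, -0.6, 2.3]
gripper_width: 0.0147
gripper_force: 50.0
```

{"api": "drive_tool", "payload": {"commands": [{"hand": 1, "tx": 0, "ty": 0, "tz": 0.04, "turn": 0}, {"hand": 1, "tx": 0, "ty": 0, "tz": 0.1, "turn": 0}, {"hand": 1, "tx": 0, "ty": 0, "tz": 0.17, "turn": 0}, {"hand": 1, "tx": 0, "ty": -0.03, "tz": 0.25, "turn": 0}, {"hand": 1, "tx": 0, "ty": -0.1, "tz": 0.26, "turn": 0.08}, {"hand": 1, "tx": -0.04, "ty": -0.18, "tz": 0.26, "turn": 0.16}, {"hand": 1, "tx": -0.06, "ty": -0.26, "tz": 0.26, "turn": 0.24}, {"hand": 1, "tx": -0.08, "ty": -0.34, "tz": 0.26, "turn": 0.326}, {"hand": 1, "tx": -0.1, "ty": -0.42, "tz": 0.26, "turn": 0.326}, {"hand": 1, "tx": -0.1, "ty": -0.42, "tz": 0.26, "turn": 0.326}]}}

```text
time_s: 16.25
tcp_pos: [0.509, -0.2522, 0.1672]
eef_rot: [180.0, 0.1, -0.3]
contact_force: [-0.9, -0.1, -1.4]
gripper_width: 0.0145
gripper_force: 50.0
```

```bash
python3 - <<'E'
from h import *
c,W,s=look("scoop");cv2.imwrite("pics/w5.png",c["frame"][:,:,::-1]);print(s["gripper_width"])
from plant import r
S=r.capture("scene");cv2.imwrite("pics/s5.png",cv2.resize(S["frame"][100:360,30:330,::-1],None,fx=2.2,fy=2.2))
E
```

```text
tcp [ 0.5096 -0.2508  0.1671] [-1.7999e+02  6.0000e-02 -3.2000e-01] t 16.3
0.85 [228.3 133.8 284.9 336.8] [56. 55. 53.] None
0.01499238393744247
```

View pics/s5.png

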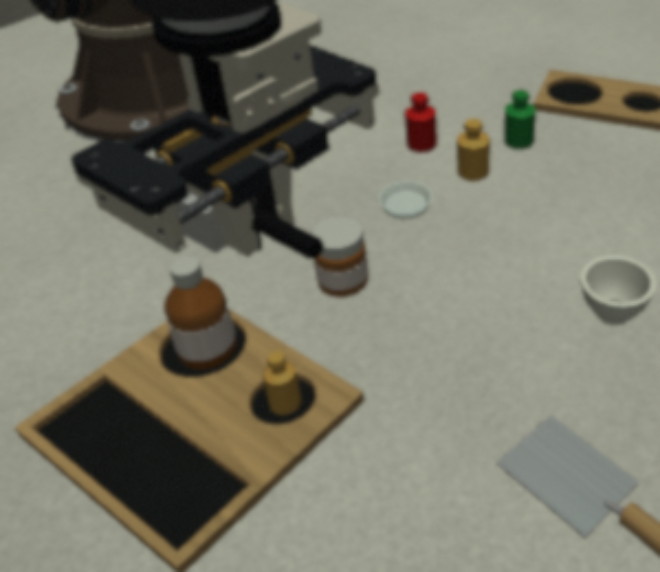

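{"api": "drive_tool", "payload": {"commands": [{"hand": 1, "tx": -0.027, "ty": -0.08, "tz": 0, "turn": 0.003}, {"hand": 1, "tx": -0.027, "ty": -0.15, "tz": 0, "turn": 0.003}, {"hand": 1, "tx": -0.027, "ty": -0.196, "tz": 0, "turn": 0.003}, {"hand": 1, "tx": -0.027, "ty": -0.196, "tz": -0.05, "turn": 0.003}, {"hand": 1, "tx": -0.027, "ty": -0.196, "tz": -0.12, "turn": 0.003}, {"hand": 1, "tx": -0.027, "ty": -0.196, "tz": -0.18, "turn": 0.003}, {"hand": 1, "tx": -0.027, "ty": -0.196, "tz": -0.225, "turn": 0.003}, {"hand": 1, "tx": -0.027, "ty": -0.196, "tz": -0.24, "turn": 0.003}, {"hand": 1, "tx": -0.027, "ty": -0.196, "tz": -0.247, "turn": 0.003}, {"hand": 1, "tx": -0.027, "ty": -0.196, "tz": -0.247, "turn": 0.003}]}}

```text
time_s: 17.45
tcp_pos: [0.4959, -0.3653, 0.02]
eef_rot: [180.0, -0.0, 0.3]
contact_force: [0.0, -0.0, -0.2]
gripper_width: 0.0144
gripper_force: 50.0
```

{"api": "drive_tool", "payload": {"commands": [{"hand": 1, "tx": 0, "ty": 0, "tz": -0.003, "turn": 0}, {"hand": 1, "tx": 0, "ty": 0, "tz": -0.003, "turn": 0}]}}

```text
time_s: 17.65
tcp_pos: [0.4957, -0.3659, 0.0188]
eef_rot: [180.0, -0.1, 0.2]
contact_force: [0.1, 0.9, -0.3]
gripper_width: 0.0146
gripper_force: 50.0
```

{"api": "drive_tool", "payload": {"commands": [{"hand": 1, "tx": 0, "ty": 0, "tz": -0.003, "turn": 0}, {"hand": 1, "tx": 0, "ty": 0, "tz": -0.004, "turn": 0}, {"hand": 1, "tx": 0, "ty": 0, "tz": -0.004, "turn": 0}]}}

```text
time_s: 17.95
tcp_pos: [0.4956, -0.366, 0.016]
eef_rot: [180.0, -0.1, 0.2]
contact_force: [0.3, 1.4, 4.2]
gripper_width: 0.0151
gripper_force: 50.0
```

{"api": "drive_tool", "payload": {"commands": [{"hand": 0.6, "tx": 0, "ty": 0, "tz": 0, "turn": 0}, {"hand": 0.6, "tx": 0, "ty": 0, "tz": 0, "turn": 0}, {"hand": 0.6, "tx": 0, "ty": 0, "tz": 0, "turn": 0}, {"hand": 0.6, "tx": 0, "ty": 0, "tz": 0.06, "turn": 0}, {"hand": 0.5, "tx": 0, "ty": 0, "tz": 0.14, "turn": 0}, {"hand": 0.2, "tx": 0, "ty": 0, "tz": 0.22, "turn": 0}, {"hand": 0, "tx": 0, "ty": 0, "tz": 0.3, "turn": 0}, {"hand": 0, "tx": 0, "ty": 0.02, "tz": 0.34, "turn": 0}, {"hand": 0, "tx": -0.06, "ty": 0.1, "tz": 0.34, "turn": 0}, {"hand": 0, "tx": -0.1, "ty": 0.18, "tz": 0.34, "turn": 0}]}}

```text
time_s: 18.95
tcp_pos: [0.4404, -0.2692, 0.2191]
eef_rot: [-180.0, -0.0, 0.1]
contact_force: [0.7, 1.8, 0.6]
gripper_width: 0.0775
gripper_force: 0.0
```

{"api": "drive_tool", "payload": {"commands": [{"hand": 0, "tx": -0.05, "ty": 0.22, "tz": 0, "turn": 0}, {"hand": 0, "tx": -0.05, "ty": 0.22, "tz": 0, "turn": 0}, {"hand": 0, "tx": -0.05, "ty": 0.22, "tz": 0, "turn": 0}, {"hand": 0, "tx": -0.05, "ty": 0.22, "tz": 0, "turn": 0}]}}

```text
time_s: 19.35
tcp_pos: [0.4102, -0.1348, 0.2196]
eef_rot: [-179.9, -0.1, 0.4]
contact_force: [1.0, -0.6, -0.1]
gripper_width: 0.0876
gripper_force: 0.0
```

```bash
python3 - <<'E'
from h import *
from plant import r
c,W,s=look("jar");cv2.imwrite("pics/w6.png",c["frame"][:,:,::-1])
T=r.capture("top");S=r.capture("scene")
a=cv2.resize(T["frame"][160:270,325:445,::-1],(400,367));b=cv2.resize(S["frame"][225:365,30:205,::-1],(400,320))
cv2.imwrite("pics/c6.png",np.hstack([a,np.vstack([b,np.zeros((47,400,3),np.uint8)])]))
E
```

```text
tcp [ 0.4109 -0.1361  0.2196] [-1.7998e+02 -7.0000e-02  4.2000e-01] t 19.4
0.84 [217.5 105.6 270.2 155.9] [203. 200. 180.] (array([ 0.45029774, -0.12278013]), array([ 0.2, -3.8, -0.2,  1.9]))
```

View pics/c6.png

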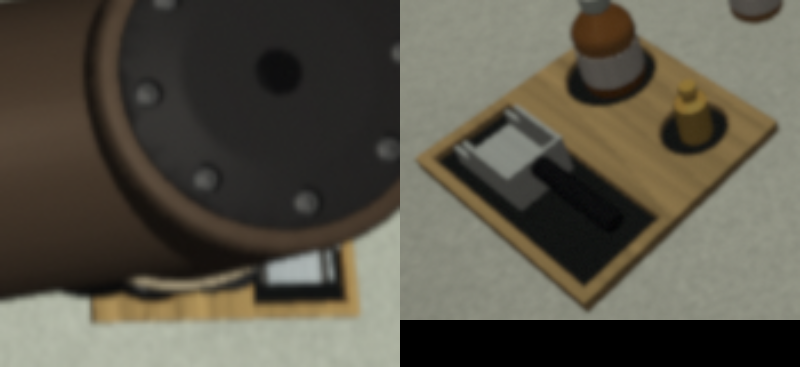

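{"api": "drive_tool", "payload": {"commands": [{"hand": 0, "tx": 0.066, "ty": 0.022, "tz": 0, "turn": 0}, {"hand": 0, "tx": 0.066, "ty": 0.022, "tz": -0.08, "turn": 0}, {"hand": 0, "tx": 0.066, "ty": 0.022, "tz": -0.16, "turn": 0}, {"hand": 0, "tx": 0.066, "ty": 0.022, "tz": -0.24, "turn": 0}, {"hand": 0, "tx": 0.066, "ty": 0.022, "tz": -0.31, "turn": 0}, {"hand": 0, "tx": 0.066, "ty": 0.022, "tz": -0.342, "turn": 0}, {"hand": 0.7, "tx": 0.066, "ty": 0.022, "tz": -0.342, "turn": 0}, {"hand": 0.7, "tx": 0.066, "ty": 0.022, "tz": -0.342, "turn": 0}, {"hand": 0.7, "tx": 0.066, "ty": 0.022, "tz": -0.342, "turn": 0}, {"hand": 0.7, "tx": 0.066, "ty": 0.022, "tz": -0.342, "turn": 0}], "grip_force": 25}}

```text
time_s: 20.6
tcp_pos: [0.4521, -0.1245, 0.0154]
eef_rot: [-180.0, -0.2, 0.2]
contact_force: [0.1, -0.9, -0.1]
gripper_width: 0.0614
gripper_force: 0.0
```

{"api": "drive_tool", "payload": {"commands": [{"hand": 0.7, "tx": 0, "ty": 0, "tz": 0, "turn": 0}, {"hand": 0.7, "tx": 0, "ty": 0, "tz": 0, "turn": 0}, {"hand": 0.7, "tx": 0, "ty": 0, "tz": 0, "turn": 0}, {"hand": 0.7, "tx": 0, "ty": 0, "tz": 0, "turn": 0}]}}

```text
time_s: 21.0
tcp_pos: [0.4516, -0.1243, 0.015]
eef_rot: [-180.0, -0.1, 0.2]
contact_force: [-1.9, 1.0, 8.3]
gripper_width: 0.0492
gripper_force: 25.0
```

{"api": "drive_tool", "payload": {"commands": [{"hand": 0.7, "tx": 0, "ty": 0, "tz": 0.05, "turn": 0}, {"hand": 0.7, "tx": 0, "ty": 0, "tz": 0.12, "turn": 0}, {"hand": 0.7, "tx": 0, "ty": 0, "tz": 0.19, "turn": 0}, {"hand": 0.7, "tx": 0, "ty": 0.08, "tz": 0.23, "turn": 0}, {"hand": 0.7, "tx": 0, "ty": 0.16, "tz": 0.23, "turn": 0}, {"hand": 0.7, "tx": 0, "ty": 0.24, "tz": 0.23, "turn": 0}, {"hand": 0.7, "tx": 0, "ty": 0.32, "tz": 0.23, "turn": 0}, {"hand": 0.7, "tx": 0, "ty": 0.4, "tz": 0.23, "turn": 0}, {"hand": 0.7, "tx": 0, "ty": 0.48, "tz": 0.23, "turn": 0}, {"hand": 0.7, "tx": 0, "ty": 0.56, "tz": 0.23, "turn": 0}]}}

```text
time_s: 22.0
tcp_pos: [0.4502, 0.2136, 0.1524]
eef_rot: [-180.0, -0.0, 0.2]
contact_force: [1.5, 0.3, -1.7]
gripper_width: 0.0496
gripper_force: 25.0
```

```bash
python3 - <<'E'
from h import *
c,W,s=look("jar");cv2.imwrite("pics/w7.png",c["frame"][:,:,::-1])
g=c["frame"].astype(int);m=(g.max(2)<45).astype(np.uint8);m[232:]=0
n,l,st,ce=cv2.connectedComponentsWithStats(m)
for i in range(1,n):
    if st[i,4]>300:
        ys,xs=np.nonzero(l==i);P=onplane(W,np.c_[xs,ys],.012);print(st[i],P.mean(0).round(4),cv2.minAreaRect((P*1e3).astype(np.float32)))
print(proj(W,[[.541,.3446,.012]]))
E
```

```text
tcp [0.4518 0.2195 0.1526] [-1.7985e+02 -1.6000e-01  3.6000e-01] t 22.05
0.93 [196.2 194.1 317.6 334.2] [181. 173. 157.] (array([0.35646543, 0.19482597]), array([60.8, 49.7, -2.7, -7.6]))
[  82   42   59   64 2893] [0.5411 0.3423] ((540.74560546875, 342.1639099121094), (48.72290802001953, 49.07847595214844), 49.6654167175293)
[ 116  134   76   75 4404] [0.4578 0.3139] ((456.8563537597656, 313.94677734375), (67.86956787109375, 68.09760284423828), 85.16493225097656)
[[108.75739811  73.78102897]]
```

{"api": "drive_tool", "payload": {"commands": [{"hand": 0.7, "tx": 0.0095, "ty": 0.08, "tz": 0, "turn": 0}, {"hand": 0.7, "tx": 0.0095, "ty": 0.17, "tz": 0, "turn": 0}, {"hand": 0.7, "tx": 0.0095, "ty": 0.17, "tz": 0, "turn": 0}, {"hand": 0.7, "tx": 0.0095, "ty": 0.17, "tz": -0.08, "turn": 0}, {"hand": 0.7, "tx": 0.0095, "ty": 0.17, "tz": -0.14, "turn": 0}, {"hand": 0.7, "tx": 0.0095, "ty": 0.17, "tz": -0.14, "turn": 0}]}}

```text
time_s: 22.75
tcp_pos: [0.4539, 0.3097, 0.0636]
eef_rot: [179.6, 0.4, 0.1]
contact_force: [-1.4, -1.9, -1.0]
gripper_width: 0.0496
gripper_force: 25.0
```

{"api": "drive_tool", "payload": {"commands": [{"hand": 0.7, "tx": 0, "ty": 0, "tz": 0, "turn": 0}, {"hand": 0.7, "tx": 0, "ty": 0, "tz": 0, "turn": 0}]}}

```text
time_s: 22.95
tcp_pos: [0.4578, 0.3142, 0.0702]
eef_rot: [-179.9, -0.1, 0.2]
contact_force: [0.4, 0.6, -0.7]
gripper_width: 0.0494
gripper_force: 25.0
```

Settled on target; 51 mm down.

{"api": "drive_tool", "payload": {"commands": [{"hand": 0.7, "tx": 0, "ty": 0, "tz": -0.05, "turn": 0}, {"hand": 0.7, "tx": 0, "ty": 0, "tz": -0.075, "turn": 0}, {"hand": 0.7, "tx": 0, "ty": 0, "tz": -0.08, "turn": 0}, {"hand": 0.7, "tx": 0, "ty": 0, "tz": -0.083, "turn": 0}, {"hand": 0.7, "tx": 0, "ty": 0, "tz": -0.085, "turn": 0}, {"hand": 0.7, "tx": 0, "ty": 0, "tz": -0.085, "turn": 0}]}}

```text
time_s: 23.55
tcp_pos: [0.4575, 0.3144, 0.019]
eef_rot: [-179.9, -0.1, 0.2]
contact_force: [-0.6, -0.3, 4.3]
gripper_width: 0.0492
gripper_force: 25.0
```

{"api": "drive_tool", "payload": {"commands": [{"hand": 0.3, "tx": 0, "ty": 0, "tz": 0, "turn": 0}, {"hand": 0.1, "tx": 0, "ty": 0, "tz": 0, "turn": 0}, {"hand": 0.1, "tx": 0, "ty": 0, "tz": 0, "turn": 0}, {"hand": 0.1, "tx": 0, "ty": 0, "tz": 0, "turn": 0}, {"hand": 0, "tx": 0, "ty": 0, "tz": 0.08, "turn": 0}, {"hand": 0, "tx": 0, "ty": 0, "tz": 0.16, "turn": 0}, {"hand": 0, "tx": 0, "ty": 0, "tz": 0.24, "turn": 0}, {"hand": 0, "tx": 0, "ty": 0, "tz": 0.32, "turn": -0.09}, {"hand": 0, "tx": -0.03, "ty": -0.08, "tz": 0.33, "turn": -0.18}, {"hand": 0, "tx": -0.05, "ty": -0.15, "tz": 0.33, "turn": -0.27}]}}

```text
time_s: 24.55
tcp_pos: [0.4267, 0.2237, 0.2168]
eef_rot: [-179.8, -0.1, -24.4]
contact_force: [0.6, -0.7, 0.1]
gripper_width: 0.0876
gripper_force: 0.0
```

{"api": "drive_tool", "payload": {"commands": [{"hand": 0, "tx": -0.025, "ty": -0.08, "tz": 0, "turn": -0.09}, {"hand": 0, "tx": -0.025, "ty": -0.145, "tz": 0, "turn": -0.18}, {"hand": 0, "tx": -0.025, "ty": -0.145, "tz": 0, "turn": -0.23}, {"hand": 0, "tx": -0.025, "ty": -0.145, "tz": 0, "turn": -0.23}, {"hand": 0, "tx": -0.025, "ty": -0.145, "tz": 0, "turn": -0.23}]}}

```text
time_s: 25.05
tcp_pos: [0.4118, 0.1368, 0.2151]
eef_rot: [-180.0, 0.0, -44.7]
contact_force: [0.3, 0.9, -0.7]
gripper_width: 0.0875
gripper_force: 0.0
```

```bash
python3 - <<'E'
from h import *
c,W,s=look("big");cv2.imwrite("pics/w8.png",c["frame"][:,:,::-1])
E
```

```text
tcp [0.4117 0.137  0.215 ] [-180.      0.    -44.65] t 25.1
0.85 [289.2 164.7 329.8 204.9] [145.  29.  26.] (array([0.36071532, 0.11162785]), array([-0.7, -4. ,  0.6,  1.8]))
0.63 [175.5 149.  218.9 191.5] [ 41. 106.  51.] (array([0.45289752, 0.18405089]), array([-0. , -1.4,  0. ,  1.2]))
0.59 [239.1  99.  275.6 135.5] [167. 136.  67.] (array([0.44837132, 0.10119268]), array([-1.9, -3.1,  1.8,  2.4]))
```

View pics/w8.png

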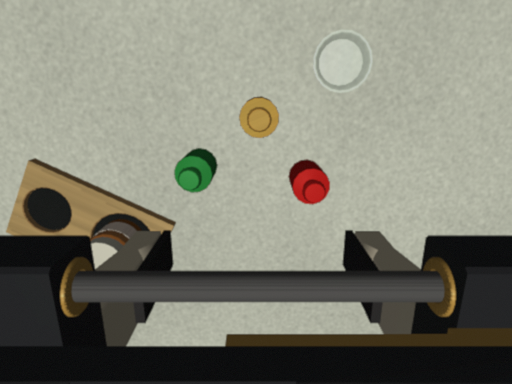

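{"api": "drive_tool", "payload": {"commands": [{"hand": 0.3, "tx": 0.061, "ty": -0.06, "tz": 0, "turn": 0}, {"hand": 0.3, "tx": 0.061, "ty": -0.06, "tz": 0, "turn": 0}, {"hand": 0.3, "tx": 0.061, "ty": -0.06, "tz": -0.08, "turn": 0}, {"hand": 0.3, "tx": 0.061, "ty": -0.06, "tz": -0.16, "turn": 0}, {"hand": 0.3, "tx": 0.061, "ty": -0.06, "tz": -0.24, "turn": 0}, {"hand": 0.3, "tx": 0.061, "ty": -0.06, "tz": -0.31, "turn": 0}, {"hand": 0.3, "tx": 0.061, "ty": -0.06, "tz": -0.333, "turn": 0}, {"hand": 0.8, "tx": 0.061, "ty": -0.06, "tz": -0.333, "turn": 0}, {"hand": 0.8, "tx": 0.061, "ty": -0.06, "tz": -0.333, "turn": 0}, {"hand": 0.8, "tx": 0.061, "ty": -0.06, "tz": -0.333, "turn": 0}], "grip_force": 40}}

```text
time_s: 26.2
tcp_pos: [0.4491, 0.1014, 0.0163]
eef_rot: [-179.9, -0.0, -44.7]
contact_force: [-0.1, 0.1, -0.1]
gripper_width: 0.0429
gripper_force: 0.0
```

{"api": "drive_tool", "payload": {"commands": [{"hand": 0.8, "tx": 0, "ty": 0, "tz": 0, "turn": 0}, {"hand": 0.8, "tx": 0, "ty": 0, "tz": 0, "turn": 0}, {"hand": 0.8, "tx": 0, "ty": 0, "tz": 0, "turn": 0}, {"hand": 0.8, "tx": 0, "ty": 0, "tz": 0, "turn": 0}]}}

```text
time_s: 26.6
tcp_pos: [0.4486, 0.1009, 0.0163]
eef_rot: [-179.9, -0.0, -44.8]
contact_force: [-2.0, -0.3, 7.4]
gripper_width: 0.0371
gripper_force: 40.0
```

{"api": "drive_tool", "payload": {"commands": [{"hand": 0.8, "tx": 0, "ty": 0, "tz": 0.05, "turn": 0}, {"hand": 0.8, "tx": 0, "ty": 0, "tz": 0.12, "turn": 0}, {"hand": 0.8, "tx": 0, "ty": 0, "tz": 0.19, "turn": 0}, {"hand": 0.8, "tx": 0.02, "ty": 0.05, "tz": 0.21, "turn": 0.09}, {"hand": 0.8, "tx": 0.05, "ty": 0.12, "tz": 0.21, "turn": 0.18}, {"hand": 0.8, "tx": 0.08, "ty": 0.19, "tz": 0.21, "turn": 0.27}, {"hand": 0.8, "tx": 0.1, "ty": 0.26, "tz": 0.21, "turn": 0.36}, {"hand": 0.8, "tx": 0.12, "ty": 0.33, "tz": 0.21, "turn": 0.45}, {"hand": 0.8, "tx": 0.154, "ty": 0.38, "tz": 0.21, "turn": 0.54}, {"hand": 0.8, "tx": 0.154, "ty": 0.403, "tz": 0.21, "turn": 0.63}]}}

```text
time_s: 27.6
tcp_pos: [0.542, 0.3452, 0.1403]
eef_rot: [-180.0, -0.0, 12.3]
contact_force: [-1.1, -0.4, -5.7]
gripper_width: 0.0374
gripper_force: 40.0
```

{"api": "drive_tool", "payload": {"commands": [{"hand": 0.8, "tx": 0, "ty": 0, "tz": 0, "turn": 0.07}, {"hand": 0.8, "tx": 0, "ty": 0, "tz": 0, "turn": 0.07}, {"hand": 0.8, "tx": 0, "ty": 0, "tz": -0.06, "turn": 0.07}, {"hand": 0.8, "tx": 0, "ty": 0, "tz": -0.1, "turn": 0.07}, {"hand": 0.8, "tx": 0, "ty": 0, "tz": -0.12, "turn": 0.07}, {"hand": 0.8, "tx": 0, "ty": 0, "tz": -0.12, "turn": 0.07}, {"hand": 0.8, "tx": 0, "ty": 0, "tz": -0.12, "turn": 0.07}]}}

```text
time_s: 28.3
tcp_pos: [0.5412, 0.3426, 0.0702]
eef_rot: [-180.0, -0.1, 18.1]
contact_force: [0.8, 0.1, -4.6]
gripper_width: 0.0372
gripper_force: 40.0
```

```bash
python3 - <<'E'
from h import *
c,W,s=look("jar");cv2.imwrite("pics/w9.png",c["frame"][:,:,::-1])
from plant import r
T=r.capture("top");S=r.capture("scene")
a=cv2.resize(T["frame"][160:270,80:200,::-1],(400,367));b=cv2.resize(S["frame"][90:230,210:385,::-1],(400,320))
cv2.imwrite("pics/c9.png",np.hstack([a,np.vstack([b,np.zeros((47,400,3),np.uint8)])]))
print(s["contact_force"],s["gripper_width"])
E
```

```text
tcp [0.5414 0.3429 0.0707] [-1.7996e+02 -1.2000e-01  1.8170e+01] t 28.35
0.7 [221.1 307.6 294.3 335.5] [107.  87.  67.] (array([0.44018698, 0.30981531]), array([-1.9, -5.2,  1.8, 90.4]))
[ 0.43674761  0.78229789 -5.99219785] 0.03694802828804188
```

View pics/c9.png

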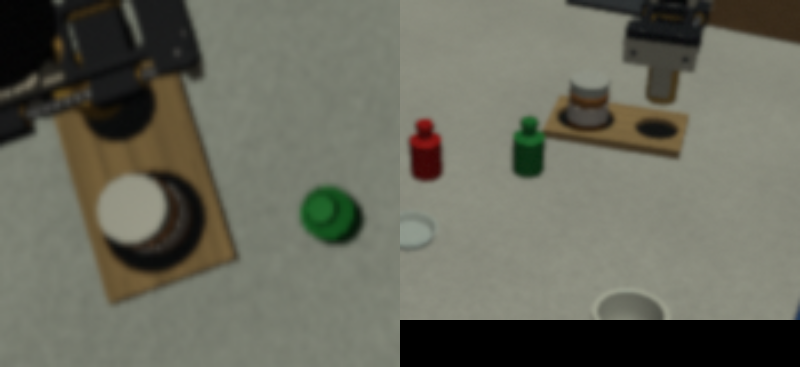

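{"api": "drive_tool", "payload": {"commands": [{"hand": 0.8, "tx": 0, "ty": 0, "tz": -0.04, "turn": 0}, {"hand": 0.8, "tx": 0, "ty": 0, "tz": -0.07, "turn": 0}, {"hand": 0.8, "tx": 0, "ty": 0, "tz": -0.078, "turn": 0}, {"hand": 0.8, "tx": 0, "ty": 0, "tz": -0.081, "turn": 0}, {"hand": 0.8, "tx": 0, "ty": 0, "tz": -0.083, "turn": 0}, {"hand": 0.8, "tx": 0, "ty": 0, "tz": -0.084, "turn": 0}, {"hand": 0.8, "tx": 0, "ty": 0, "tz": -0.084, "turn": 0}]}}

```text
time_s: 29.25
tcp_pos: [0.5412, 0.3428, 0.0204]
eef_rot: [-180.0, -0.1, 18.2]
contact_force: [-2.9, -1.1, 4.4]
gripper_width: 0.0371
gripper_force: 40.0
```

Floor contact at the expected height; release, rise and clear the view.

{"api": "drive_tool", "payload": {"commands": [{"hand": 0.3, "tx": 0, "ty": 0, "tz": 0, "turn": 0}, {"hand": 0.3, "tx": 0, "ty": 0, "tz": 0, "turn": 0}, {"hand": 0.3, "tx": 0, "ty": 0, "tz": 0, "turn": 0}, {"hand": 0.3, "tx": 0, "ty": 0, "tz": 0.06, "turn": 0}, {"hand": 0.3, "tx": 0, "ty": 0, "tz": 0.14, "turn": 0}, {"hand": 0.1, "tx": 0, "ty": 0, "tz": 0.22, "turn": 0}, {"hand": 0, "tx": 0, "ty": 0, "tz": 0.3, "turn": 0}, {"hand": 0, "tx": 0, "ty": 0.08, "tz": 0.35, "turn": 0}, {"hand": 0, "tx": -0.05, "ty": 0.16, "tz": 0.35, "turn": 0}, {"hand": 0, "tx": -0.1, "ty": 0.24, "tz": 0.35, "turn": 0}]}}

```text
time_s: 30.25
tcp_pos: [0.4904, 0.4726, 0.2305]
eef_rot: [-179.9, -0.2, 18.1]
contact_force: [1.5, 0.7, 0.2]
gripper_width: 0.0872
gripper_force: 0.0
```

{"api": "drive_tool", "payload": {"commands": [{"hand": 0, "tx": -0.2, "ty": 0.25, "tz": 0, "turn": 0}, {"hand": 0, "tx": -0.2, "ty": 0.25, "tz": 0, "turn": 0}, {"hand": 0, "tx": -0.2, "ty": 0.25, "tz": 0, "turn": 0}, {"hand": 0, "tx": -0.2, "ty": 0.25, "tz": 0, "turn": 0}, {"hand": 0, "tx": -0.2, "ty": 0.25, "tz": 0, "turn": 0}]}}

```text
time_s: 30.75
tcp_pos: [0.3663, 0.6248, 0.2275]
eef_rot: [-180.0, 0.0, 18.5]
contact_force: [0.8, -0.4, -0.6]
gripper_width: 0.0877
gripper_force: 0.0
```

```bash
python3 - <<'E'
from h import *
from plant import r
T=r.capture("top");S=r.capture("scene")
a=cv2.resize(T["frame"][90:290,80:450,::-1],(740,400),interpolation=cv2.INTER_CUBIC);b=cv2.resize(S["frame"][120:170,260:345,::-1],(340,200));c=cv2.resize(S["frame"][225:365,30:205,::-1],(250,200))
v=np.zeros((600,740,3),np.uint8);v[:400]=a;v[400:,:340]=b;v[400:,345:595]=c
cv2.imwrite("pics/end.png",v);print(r.get_state()["time_s"],r.get_state()["tcp_pos"])
E
```

```text
30.85 [0.36900132 0.62178073 0.22796998]
```

View pics/end.png

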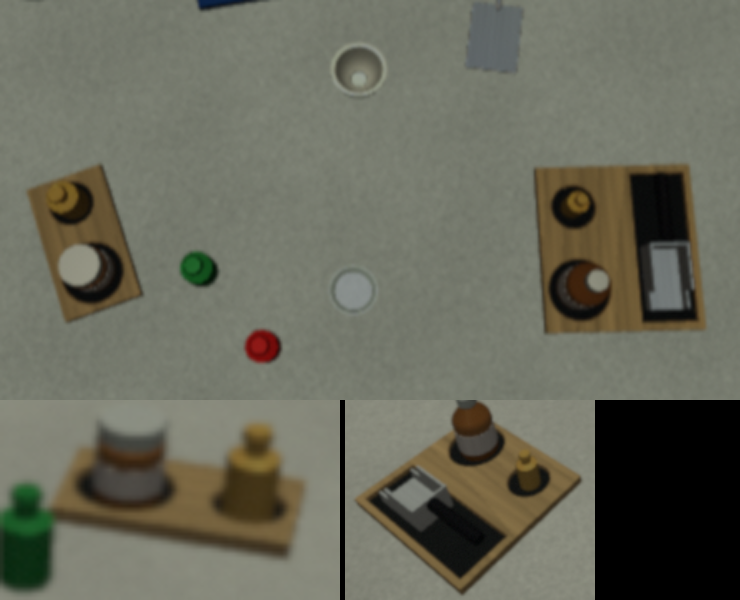

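The picture shows all five parts in their recesses: large tray at right, small tray at left (70,200 and 85,265). The mortar and dish have not moved.

```bash
python3 -c "
from plant import r
print(r.close_job())"
```

```text
the job is handed in; nothing more can be done
None
```

Both kits are made up and the job is handed in at about 31 s: the last pictures show all five parts in their recesses, let go of, with the mortar and dish where they were; the hand-in returned no verdict.

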